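Salt and spice from behind the bottles

TASK

Get the salt shaker and the pink-lidded spice jar out from behind the two bottles in the dark wooden caddy: first stand both bottles aside on the marble board, then stand the salt shaker on the middle of the round cork coaster and the spice jar on the middle of the square blue coaster. Only when both are served, put each bottle back on the very spot in the caddy where it stood at the start. Keep everything upright and leave the sugar bowl and the tumbler alone.

Things in the scene. Friction and masses are not known exactly. Their poses are not given: they have to be found in the camera images.
- white_bottle: White ceramic bottle with a cork, loose, 64 mm in diameter at the body, 223 mm tall, 0.45 kg; the body is wide up to 160 mm above its foot, the neck between 160 and 203 mm is about 30 mm wide (grip it there from above, not on the cork on top). Stands at the start in one of the two front places of the caddy. Origin: centre of its underside; z up the bottle.
- red_bottle: Dark bottle with a red neck and cap, loose, 44 mm in diameter at the body, 205 mm tall, 0.49 kg; the body reaches 119 mm above its foot, the neck from 125 to 205 mm is 18 mm wide (grip it there from above). Stands at the start in the other front place of the caddy. Origin: centre of its underside; z up the bottle.
- salt_shaker: Clear salt shaker with a grey domed top, loose, round, 44 mm in diameter, 90 mm tall, 0.1 kg. Stands at the start in one of the two back places of the caddy, close behind a bottle. Origin: centre of its underside; z up.
- pink_jar: Spice jar with a pink lid, loose, 46 mm wide, 98 mm tall, 0.11 kg. Stands at the start in the other back place of the caddy, close behind a bottle. Origin: centre of its underside; z up.
- caddy: Dark wooden caddy, fixed: a low open tray 160 (x) x 190 (y) x 24 mm with 7 mm walls and a 7 mm floor. Four round cork inlays, 56 mm wide and flush, mark its places at x = -31 mm (front, towards the robot) and +31 mm (back), y = -42 and +42 mm. Origin: centre of its underside; x away from the robot, z up.
- board: Marble board, fixed, 220 (x) x 110 (y) x 12 mm, flat top: the side area for both bottles, one beside the other along its length. It lies to the left or to the right of the caddy. Origin: centre of its underside; z up.
- cork_coaster: Round cork coaster, fixed, 84 mm in diameter, 5 mm thick, the place of the salt shaker. It lies in a light wooden serving tray (fixed, 220 x 110 mm, rim 14 mm above the worktop) on the other side of the caddy from the board; the two coasters' centres are 100 mm apart along the tray. Origin: centre of its underside, 5 mm above the worktop; z up.
- blue_coaster: Square blue coaster, fixed, 80 x 80 mm, 5 mm thick, the place of the pink-lidded spice jar, in the same serving tray. Origin: centre of its underside, 5 mm above the worktop; z up.
- sugar_bowl: Round white sugar bowl with a lid, loose, 95 mm wide, 74 mm tall; a bystander beyond the far end of the board or the tray. Origin: centre of its underside.
- tumbler: Clear drinking glass, loose, 80 mm wide, 91 mm tall; a bystander beyond the far end of the board or the tray. Origin: centre of its underside.

How it is judged (in metres and radians):
On the way, in this order (a step that is already met when the one before it is completed fails the run):
1. both bottles stand upright and released on the marble board (x of white_bottle in the frame of board between -0.1 and 0.1 m and y of white_bottle in the frame of board between -0.05 and 0.05 m and z of white_bottle in the frame of board between 0.008 and 0.018 m and linear speed of each of white_bottle, red_bottle below 0.03 m/s and contact force between the fingers and white_bottle below 0.05 N and angle between each of white_bottle, red_bottle's own z axis and vertical below 0.1 rad and x of red_bottle in the frame of board between -0.1 and 0.1 m and y of red_bottle in the frame of board between -0.05 and 0.05 m and z of red_bottle in the frame of board between 0.008 and 0.018 m and contact force between the fingers and red_bottle below 0.05 N), for 0.2 s.
2. the salt shaker stands on the round cork coaster and the pink-lidded jar on the square blue one, released, while both bottles still stand on the board (all of step 1 and horizontal distance between salt_shaker and cork_coaster below 0.015 m and z of salt_shaker in the frame of cork_coaster between 0.002 and 0.009 m and linear speed of each of salt_shaker, pink_jar below 0.03 m/s and contact force between the fingers and salt_shaker below 0.05 N and angle between each of salt_shaker, pink_jar's own z axis and vertical below 0.1 rad and horizontal distance between pink_jar and blue_coaster below 0.015 m and z of pink_jar in the frame of blue_coaster between 0.002 and 0.009 m and contact force between the fingers and pink_jar below 0.05 N), for 0.2 s.
At the end, for the whole second after the job is handed in: The salt shaker stands within 15 mm of the centre of the round cork coaster, the pink-lidded jar within 15 mm of the centre of the square blue coaster, and each bottle within 15 mm of the spot in the caddy where it stood at the start; all four upright (within 0.1 rad), at rest and released (horizontal distance between salt_shaker and cork_coaster below 0.015 m and z of salt_shaker in the frame of cork_coaster between 0.002 and 0.009 m and linear speed of each of salt_shaker, pink_jar, white_bottle, red_bottle below 0.03 m/s and contact force between the fingers and salt_shaker below 0.05 N and angle between each of salt_shaker, pink_jar, white_bottle, red_bottle's own z axis and vertical below 0.1 rad and horizontal distance between pink_jar and blue_coaster below 0.015 m and z of pink_jar in the frame of blue_coaster between 0.002 and 0.009 m and contact force between the fingers and pink_jar below 0.05 N and distance of each of white_bottle, red_bottle from where it was at the start of the episode below 0.015 m and contact force between the fingers and white_bottle below 0.05 N and contact force between the fingers and red_bottle below 0.05 N); the robot touches nothing.
It fails at once if a bottle, the shaker or the jar is tipped by more than 0.6 rad (angle between any of white_bottle, red_bottle, salt_shaker, pink_jar's own z axis and vertical above 0.6 rad).
It fails at once if the sugar bowl or the tumbler is moved by more than 20 mm (distance of any of sugar_bowl, tumbler from where it was at the start of the episode above 0.02 m).
It also fails if it takes over 128 s, if anything falls off the work surface, if the arm or the gripper's body presses on something with over 40 N, if the wrist force passes 120 N, or if a joint passes its speed limit or range.

ROBOT

A 7-joint arm with a two-finger parallel gripper is mounted at the origin on a cart in front of the work surface, level with it; the furniture and walls round the work are solid. World frame = base frame: x ahead of the robot, y to its left, z up, the work surface at z = 0. Lengths are in mm, angles in rad, forces in N, time in s.
With the tool pointing down it reaches from about 400 to 850 mm from the base axis. Payload 6.9 kg.
Tool frame: the origin (TCP) lies at the centre of the arm's flange, where the gripper is bolted on; the fingertips stand 173 mm ahead of it and the grasp point (between the pads) lies 155 mm ahead of it; z points along the fingers, y is the line along which they close (so a half turn about z gives the same grasp; the last joint's range is limited). The gripper opens to 85 mm and grips with 20 to 120 N. Pads are 22 mm wide; open, the fingers measure 114 mm over their backs; the gripper's body (76 mm by 85 mm) begins 54 mm behind the grasp point. The pads swing forward as they close: fully open they stand 13 mm farther back than shut.
Start: joints at [-1.244, 0.507, -0.238, 1.5, 0.126, 1.149, -0.155], TCP at [137.514, 609.678, 404.675] pointing down, gripper open.
Joint ranges: [-3.08, 3.08], [-0.24, 2.05], [-1.43, 1.35], [0, 2.5], [-1.52, 4.66], [0.17, 1.96], [-2.89, 2.89]. Speed limits (rad/s): [2.39, 2.39, 3.14, 3.14, 3.14, 3.14, 3.14].

INTERFACE

Orientations are given as a unit quaternion [x, y, z, w].
In Python, from workcell import get_obs, imaging, sign_off gives the robot as it stands.
- The arm moves only by the tool move_arm, never from a script. Its argument "rows" is a list of rows, each a list of 4 numbers: the shift along the tool's x, y, z in cm, then the turn about the tool's z in degrees. In form: [[dx, dy, dz, roll], ...]. A call has 1 to 12 rows; each row shifts and turns the commanded pose from where the row before left it, along the tool's axes as they then stand; what a row does not reach is not made up. A row lasts 1/8 s, in which the tool goes at most 62.5 mm and 10.7 degrees, less where a joint would pass 70% of its speed; a pose out of reach is approached as far as the arm can. A call is refused whole if a number of a shift passes 6.25 or a number of a turn 10.7, either way. A call with a gripper value outside its range is refused whole. "hand" is the closure, from 0 (fully open) to 1 (shut), set as the call begins (left out, the last holds). The fingers move at their own pace and stop on an object; "grip_force" is the grip in N (left out, the last holds). Time passes only in rows, so rows that do not move let the fingers close. It gives the time, the measured TCP pose, the force, the opening and the grip force at its end, in the units of the state.
- get_obs(): the state, without advancing time (a new reading comes with each control period).
- imaging.read_camera(name): name is "scene" or "top"; returns a dict with "color" (400x640x3 uint8, red, green, blue), "z_map" (400x640 float32, mm along the optical axis (not along the pixel's ray), 0 where there is no reading), "mtx" (3x3 intrinsics, pixels), "k1" (the pictures are not rectified: a ray, as slopes to the right and down, at radius r is drawn at 1 + k1 r^2 times it, then the intrinsics apply), "position" and "attitude" of the camera in the world. Camera axes: x right, y down, z forward; pixel columns grow to the right and rows downward; lengths in mm; the calibration is good to about 2 mm. A picture is of the moment at which its call begins.
- sign_off(): hands the job in; it is judged then, once.
The state is a dict: "clock": time; "joint_pos": joint angles; "qd": joint speeds; "tau": joint torques, N m; "tool_pos": TCP position; "orientation": TCP orientation; "force": force on the tool from outside, world axes, zero at the start; "torque": the same for the moment, N m; "finger_gap": finger opening in mm; "finger_force": force on a finger pad.
Only numpy, scipy, OpenCV 4.12 (cv2) and the standard library are available. Lean on these libraries where they do the work, as an engineer would, in place of code of your own. Each camera call takes 0.05 s, during which the arm holds its last target. There are 200 camera calls.

## Working session

There is one attempt and no reset: what is moved stays moved. The work goes in short steps, Python scripts to look and compute and a tool call to move; the robot and the scene stay as the last step left them, time stands still between calls to the robot, and variables do not carry over. Pictures are saved under pics/ and viewed, at most 14 in all, crops included, and the job is handed in when it is done.

Besides the shell and the picture viewer there is one more tool, called after "Emit:" as name([rows], argument=value, ...), one row to a line, values as JSON. move_arm: Moves the arm, as the interface text tells. Its arguments: {"type":"object","properties":{"rows":{"type":"array","items":{"type":"array","items":{"type":"number"}}},"hand":{"type":"number"},"grip_force":{"type":"number"}},"required":["rows"]}

```bash
mkdir -p pics
cat > h.py <<'E'
import numpy as np, cv2
from scipy.spatial.transform import Rotation as R
from workcell import get_obs, imaging, sign_off
def cloud(c):
    h,w=c["z_map"].shape; u,v=np.meshgrid(np.arange(w),np.arange(h))
    p=np.stack([u,v],-1).reshape(-1,1,2).astype(np.float64)
    s=cv2.undistortPoints(p,np.array(c["mtx"],float),np.array([c["k1"],0,0,0.])).reshape(h,w,2)
    d=np.dstack([s,np.ones((h,w))])
    q=np.array(c["attitude"]); Rm=R.from_quat(q).as_matrix() if q.size==4 else q.reshape(3,3)
    D=d@Rm.T; P=D*c["z_map"][...,None]+np.array(c["position"])
    return P,D
def plane(D,c,z):
    o=np.array(c["position"]); return o+D*((z-o[2])/D[...,2])[...,None]
E
python3 - <<'E'
from h import *
for n in("top","scene"):
    c=imaging.read_camera(n); cv2.imwrite(f"pics/{n}0.png",c["color"][...,::-1]); np.savez(f"{n}0.npz",**c)
    print(n,c["position"],c["attitude"],c["mtx"],c["k1"])
o=get_obs(); print(o)
E
```

```text
top [ 319.75716683   22.75292339 1376.94517982] [ 0.74148798 -0.66344388  0.06599428 -0.07538274] [[487.08383868   0.         326.71734571]
 [  0.         487.08383868 206.43491046]
 [  0.           0.           1.        ]] -0.002445795119991527
scene [ -54.74464079 -355.27513183  422.58810108] [ 0.74199957 -0.41181699  0.25829491 -0.46165695] [[379.0942202    0.         317.2074057 ]
 [  0.         379.0942202  199.05480799]
 [  0.           0.           1.        ]] -0.029249355130027313
{'clock': 0.1, 'joint_pos': array([-1.24351331,  0.50828329, -0.23748054,  1.50105471,  0.12571285,
        1.14884428, -0.15474764]), 'qd': array([ 1.88173179e-03, -6.48516611e-04,  1.01161158e-03, -3.65782565e-03,
        3.46581304e-05,  7.70134192e-04, -7.66988373e-04]), 'tau': array([-5.68828866e-03, -6.21830964e+01, -2.19495982e+00, -2.50203806e+01,
        1.25235246e-02,  7.83479190e-03, -4.70725539e-06]), 'tool_pos': array([137.53558063, 609.5115402 , 403.88871126]), 'orientation': array([ 1.10650763e-01,  9.93859027e-01, -7.99256778e-04, -6.09141357e-05]), 'force': array([ 0.34184293,  0.40118081, -0.27950728]), 'torque': array([ 0.00403166, -0.0102703 , -0.00116401]), 'finger_force': 0.0, 'finger_gap': 85.14690934842908}
```

View pics/top0.png

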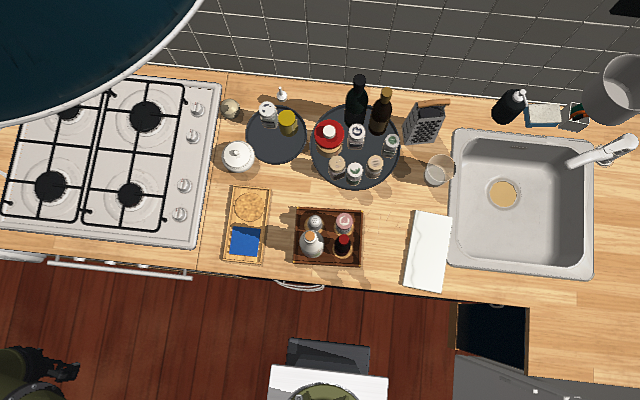

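View pics/scene0.png

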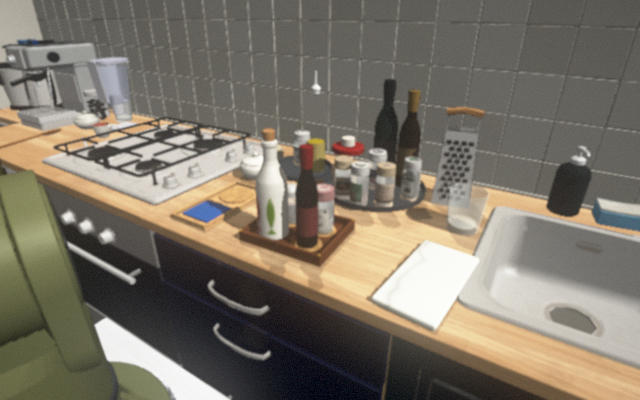

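The top view shows the tray at (246,222) with cork above and blue below, the caddy at (328,237), and the board at (427,252). The white bottle is at (312,243), red at (343,245), salt at (315,222) and pink at (344,222). The sugar bowl is at (238,155) and the tumbler at (438,170).

Run:
```python
from h import *
c=dict(np.load("top0.npz")); P,D=cloud(c); hsv=cv2.cvtColor(c["color"],cv2.COLOR_RGB2HSV)
H,S,V=hsv[...,0].astype(int),hsv[...,1].astype(int),hsv[...,2].astype(int)
Z=P[...,2]
def roi(a,b,e,f):
    m=np.zeros(Z.shape,bool); m[b:f,a:e]=1; return m
def rect(name,m,z):
    m=m.astype(np.uint8); n,l,st,ce=cv2.connectedComponentsWithStats(m); k=1+st[1:,4].argmax(); m=l==k
    pts=plane(D,c,z)[m][:,:2].astype(np.float32); r=cv2.minAreaRect(pts)
    print(name,m.sum(),"rect",np.round(r[0],1),np.round(r[1],1),round(r[2],1),"mean",pts.mean(0).round(1),"z",np.median(Z[m]).round(1),st[k])
rect("blue",roi(220,180,275,265)&(H>95)&(H<125)&(S>120),10)
rect("tray",roi(215,175,280,270)&(Z>3)&(Z<40),14)
rect("tray>9",roi(215,175,280,270)&(Z>9)&(Z<40),14)
rect("board",roi(395,200,460,300)&(S<40)&(V>150),12)
rect("caddy",roi(285,195,375,275)&(Z>12)&(Z<35),24)
for n,b in dict(white=(298,225,328,262),red=(330,225,358,265),salt=(305,208,328,234),pink=(332,208,358,234)).items():
    m=roi(*b); q=P[m]; 
    for lo,hi in((75,102),(120,165),(165,200),(200,230)):
        s=q[(q[:,2]>lo)&(q[:,2]<hi)]
        if len(s)>5: print(n,lo,hi,len(s),"mid",((s.max(0)+s.min(0))/2).round(1)[:2],"ext",np.ptp(s,0).round(0),"med",np.median(s,0).round(1))
for n,b in dict(bowl=(215,135,265,180),tum=(418,148,460,192)).items():
    q=P[roi(*b)]; s=q[(q[:,2]>20)&(q[:,2]<130)]; print(n,len(s),s.mean(0).round(0),np.ptp(s,0).round(0))
q=P[roi(120,60,560,300)]; 
for x in(450,500): 
  s=P[(abs(P[...,0]-x)<10)&(abs(P[...,1])<300)]; print(x,np.median(s[:,2]))
# scene cross-check
c=dict(np.load("scene0.npz")); P,D=cloud(c)
for n,(a,b,e,f) in dict(white=(255,125,290,240),red=(294,145,320,248),pink=(318,180,336,235)).items():
    q=P[b:f,a:e].reshape(-1,3)
    for lo in range(30,230,20):
        s=q[(q[:,2]>lo)&(q[:,2]<lo+20)&(q[:,0]<620)]
        if len(s)>5: print(n,lo,len(s),np.median(s,0).round(1),np.ptp(s,0).round(0))
```

```text
blue 768 rect [471.8 276.5] [78.5 78.6] 0.4 mean [471.5 276.4] z 8.6 [229 226  32  31 768]
tray 2447 rect [522.  279.8] [223.6 117.4] 0.5 mean [518.4 277.1] z 8.1 [ 222  184   49   81 2447]
tray>9 254 rect [470.4 277.2] [78.5 76.8] 1.5 mean [460.1 282.2] z 10.6 [229 227  29  30 254]
board 3653 rect [ 525.5 -260.9] [145.5 270.5] 84.7 mean [ 510.3 -252.6] z 9.7 [ 403  200   57   93 3653]
caddy 667 rect [508.8  44.2] [160.5 189.4] 3.1 mean [510.   44.1] z 21.7 [292 207  71  60 667]
white 75 102 45 mid [487.   80.8] ext [84. 56. 25.] med [476.1  79.8  86.6]
white 120 165 300 mid [476.   84.8] ext [58. 60. 44.] med [466.5  78.3 141.9]
white 165 200 19 mid [470.2  83.2] ext [17. 27. 29.] med [465.4  80.  167.1]
white 200 230 111 mid [476.8  84.8] ext [30. 28. 28.] med [474.2  83.7 224.9]
red 75 102 52 mid [497.2   3.6] ext [78. 41. 22.] med [522.8   7.7  93.1]
red 120 165 125 mid [477.2   3.6] ext [34. 42. 40.] med [470.1   5.6 139.7]
red 165 200 9 mid [472.4   3.9] ext [ 7. 22. 31.] med [470.6   6.3 186.8]
red 200 230 94 mid [480.6   3.4] ext [25. 25. 17.] med [480.2   3.3 210.2]
salt 75 
[... 840 characters left out ...]
. 29. 20.]
white 210 155 [472.1  76.8 222.2] [23. 23. 20.]
red 30 216 [466.7  -7.4  39.8] [77. 89. 19.]
red 50 235 [467.2  -8.1  59.9] [78. 90. 20.]
red 70 238 [467.3  -9.1  80.1] [80. 90. 20.]
red 90 261 [467.9  -8.  100.1] [ 94. 100.  20.]
red 110 225 [465.5 -10.3 120.6] [31. 36. 20.]
red 130 225 [469.6  -9.  139.4] [31. 36. 20.]
red 150 147 [474.   -5.2 158.1] [23. 25. 20.]
red 170 124 [473.8  -5.5 180.9] [17. 22. 19.]
red 190 159 [473.   -5.8 200.4] [22. 25. 20.]
red 210 56 [478.9  -1.5 211.6] [24. 24.  3.]
pink 30 133 [530.4 -15.   40.3] [36. 21. 19.]
pink 50 143 [530.4 -15.2  60.3] [67. 19. 20.]
pink 70 148 [530.5 -13.6  79.1] [63. 24. 20.]
pink 90 243 [538.5  -7.3 103.9] [75. 40. 16.]
```

Run:
```python
from h import *
c=dict(np.load("top0.npz")); P,D=cloud(c); hsv=cv2.cvtColor(c["color"],cv2.COLOR_RGB2HSV); S,V,H=hsv[...,1],hsv[...,2],hsv[...,0]
m=np.zeros(S.shape,np.uint8); m[200:300,398:450]=((S<30)&(V>210))[200:300,398:450]
m=cv2.morphologyEx(m,cv2.MORPH_OPEN,np.ones((5,5)))
n,l,st,ce=cv2.connectedComponentsWithStats(m); k=1+st[1:,4].argmax()
pts=plane(D,c,12)[l==k][:,:2].astype(np.float32); print("board",cv2.minAreaRect(pts),pts.mean(0),st[k])
Z=P[...,2]; pl=plane(D,c,10)
mm=np.zeros(S.shape,bool); mm[183:228,226:273]=1
g=cv2.cvtColor(c["color"],cv2.COLOR_RGB2GRAY)
for (u,v) in ((249,187),(249,195),(249,205),(249,215),(249,222),(234,205),(240,205),(262,205),(268,205)): print((u,v),hsv[v,u],pl[v,u,:2].round(0),Z[v,u].round(1))
v=cv2.resize(c["color"][175:300,215:465][...,::-1],None,fx=3.2,fy=3.2,interpolation=cv2.INTER_CUBIC); cv2.imwrite("pics/crop1.png",v)
```

```text
board ((501.0025939941406, -241.29788208007812), (108.7623062133789, 216.78445434570312), 84.75953674316406) [ 498.85727 -239.68588] [ 404  211   46   81 2900]
(249, 187) [ 15 131 181] [628. 286.] 8.1
(249, 195) [ 17 143 201] [604. 283.] 8.3
(249, 205) [ 17 138 222] [575. 278.] 8.1
(249, 215) [ 17 136 228] [546. 274.] 11.1
(249, 222) [ 16 129 225] [526. 271.] -0.6
(234, 205) [ 16 125  94] [571. 321.] 4.5
(240, 205) [ 17 136 230] [572. 304.] 9.9
(262, 205) [ 16 140 215] [579. 241.] 9.8
(268, 205) [ 17 133 236] [581. 224.] 10.0
```

View pics/crop1.png

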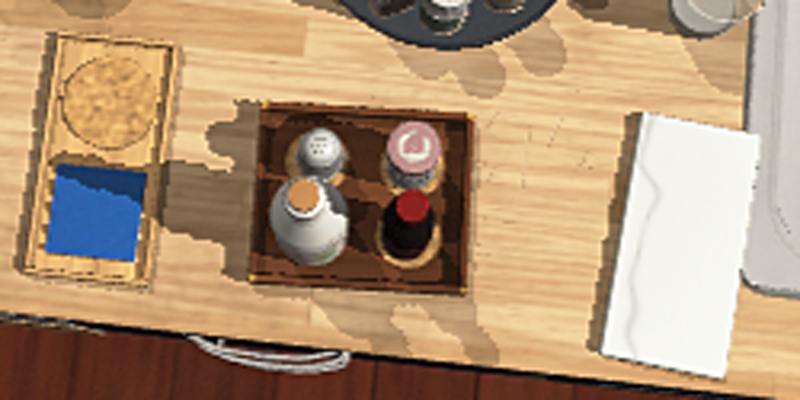

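Emit:
move_arm([
  [0,0,-4,10],
  [0,0,-4,10],
  [0,0,0,10],
  [0,0,0,10],
  [0,0,0,10],
  [0,0,0,10],
  [0,0,0,10],
  [0,0,0,4.3],
], hand=0)

```text
clock: 1.1
tool_pos: [137.4, 609.6, 484.1]
orientation: [0.69, 0.724, -0.0, 0.0]
force: [0.0, -0.1, -0.7]
finger_gap: 85.5
finger_force: 0.0
```

The crop shows the cork disc at crop (107,100), which is about (571.5,278.5) mm. The board is clean at crop (683,245), with its centre at (501,-241) and a yaw of about -5°. I'll start with the red bottle.

Emit:
move_arm([
  [0,0,0,2.75],
  [-5,2.8,0,0],
  [-5,2.8,0,0],
  [-5,2.8,0,0],
  [-5,2.8,0,0],
  [-5,2.8,0,0],
  [-5,2.8,0,0],
  [-5,2.8,0,0],
  [-5,2.8,0,0],
  [-5,2.8,0,0],
  [-5,2.8,0,0],
  [-5,2.8,0,0],
])

```text
clock: 2.6
tool_pos: [448.3, 59.4, 484.7]
orientation: [0.705, 0.709, 0.0, -0.0]
force: [1.1, 0.7, -0.7]
finger_gap: 85.6
finger_force: 0.0
```

Emit:
move_arm([
  [-3,1.6,0,0],
  [-2.7,1.5,0,0],
  [0,0,0,0],
  [0,0,0,0],
])

```text
clock: 3.1
tool_pos: [478.8, 4.7, 484.3]
orientation: [0.705, 0.709, -0.0, -0.001]
force: [-0.0, -0.9, 0.3]
finger_gap: 85.1
finger_force: 0.0
```

Run:
```python
from h import *
o=get_obs(); print(o["tool_pos"],R.from_quat(o["orientation"]).as_matrix().round(4).tolist(),o["joint_pos"].round(2),o["force"])
c=imaging.read_camera("scene"); cv2.imwrite("pics/s1.png",cv2.resize(c["color"][50:275,180:440][...,::-1],None,fx=2.5,fy=2.5))
```

```text
[478.79906972   4.72349402 484.34995017] [[-0.0045, 1.0, -0.001], [1.0, 0.0045, 0.0004], [0.0004, -0.001, -1.0]] [-0.44  0.24  0.49  1.73 -0.12  1.2   0.09] [-0.01907118 -0.8626839   0.34206444]
```

View pics/s1.png

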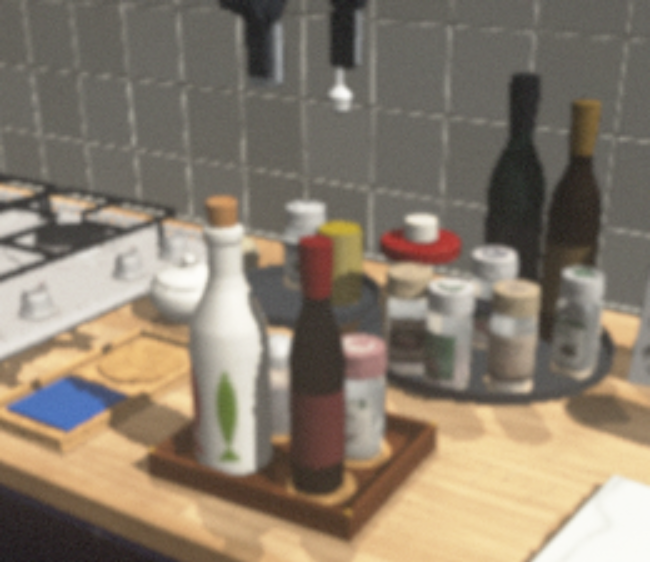

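The fingers hang directly above the red neck at crop (305,68), and the axes line up within a few millimetres. I'll descend and grip.

Emit:
move_arm([
  [-0.3,0.1,2,0],
  [0,0,4,0],
  [0,0,4,0],
  [0,0,3,0],
  [0,0,1.9,0],
  [0,0,0,0],
])

```text
clock: 3.9
tool_pos: [479.4, 2.3, 334.7]
orientation: [0.705, 0.709, -0.001, -0.001]
force: [-0.9, -0.5, 0.5]
finger_gap: 85.5
finger_force: 0.0
```

Emit:
move_arm([
  [0,0,0,0],
  [0,0,0,0],
  [0,0,0,0],
  [0,0,0,0],
  [0,0,0,0],
  [0,0,0,0],
  [0,0,0,0],
  [0,0,0,0],
], hand=1, grip_force=50)

```text
clock: 4.9
tool_pos: [480.5, 1.1, 336.2]
orientation: [0.706, 0.709, 0.001, 0.0]
force: [1.2, 0.1, 5.3]
finger_gap: 17.0
finger_force: 49.6
```

Emit:
move_arm([
  [0,0,-1.5,0],
  [0,0,-3,0],
  [0,0,-4,0],
  [0,0,-3.5,0],
  [-1,0.2,0,0],
  [-3,0.8,0,0],
  [-4,1.2,0,0],
  [-4,1.2,0,0],
  [-4,1.2,0,0],
  [-4,1.2,0,0],
  [-3,0.8,0,0],
  [-1.8,0.2,0,0],
])

```text
clock: 6.4
tool_pos: [548.6, -248.6, 452.8]
orientation: [0.706, 0.708, -0.001, -0.002]
force: [-0.4, 0.7, -5.8]
finger_gap: 16.6
finger_force: 49.3
```

Emit:
move_arm([
  [0,0,0,0],
  [0,0,0,0],
  [0,0,2,0],
  [0,0,3,0],
  [0,0,3,0],
  [0,0,2,0],
  [0,0,0.8,0],
  [0,0,0.3,0],
  [0,0,0,0],
  [0,0,0,0],
])

```text
clock: 7.65
tool_pos: [549.3, -246.7, 345.5]
orientation: [0.706, 0.709, 0.0, 0.001]
force: [-0.8, 0.1, -6.3]
finger_gap: 16.9
finger_force: 49.2
```

Emit:
move_arm([
  [0,0,0.2,0],
  [0,0,0.15,0],
  [0,0,0,0],
  [0,0,0,0],
])

```text
clock: 8.15
tool_pos: [549.2, -246.7, 341.3]
orientation: [0.706, 0.709, 0.0, 0.0]
force: [-0.1, -0.1, -5.4]
finger_gap: 16.8
finger_force: 49.3
```

Emit:
move_arm([
  [0,0,0.15,0],
  [0,0,0,0],
  [0,0,0,0],
])

```text
clock: 8.52
tool_pos: [549.1, -246.8, 341.2]
orientation: [0.706, 0.709, 0.0, 0.001]
force: [-1.8, 1.1, 6.2]
finger_gap: 16.7
finger_force: 50.9
```

Emit:
move_arm([
  [0,0,0,0],
  [0,0,0,0],
  [0,0,0,0],
  [0,0,0,0],
  [0,0,-2,0],
  [0,0,-4,0],
  [0,0,-4,0],
  [0,0,-3,0],
  [0,0,0,0],
], hand=0)

```text
clock: 9.65
tool_pos: [549.2, -247.1, 472.1]
orientation: [0.706, 0.709, 0.001, 0.002]
force: [0.2, -0.0, -0.1]
finger_gap: 85.6
finger_force: 0.0
```

Emit:
move_arm([
  [3,-0.8,0,0],
  [5,-1,0,0],
  [5,-1,0,0],
  [5,-1,0,0],
  [5,-1,0,0],
  [5,-1,0,0],
  [3,-0.8,0,0],
  [2.1,-0.6,0,0],
  [0,0,0,0],
  [0,0,0,0],
])

```text
clock: 10.9
tool_pos: [475.8, 83.2, 469.2]
orientation: [0.706, 0.708, -0.001, 0.0]
force: [-0.0, -0.3, -0.1]
finger_gap: 85.4
finger_force: 0.0
```

Run:
```python
from h import *
c=imaging.read_camera("scene"); cv2.imwrite("pics/s2.png",c["color"][...,::-1])
print(get_obs()["tool_pos"])
```

```text
[475.89787252  82.92585694 469.3760335 ]
```

View pics/s2.png

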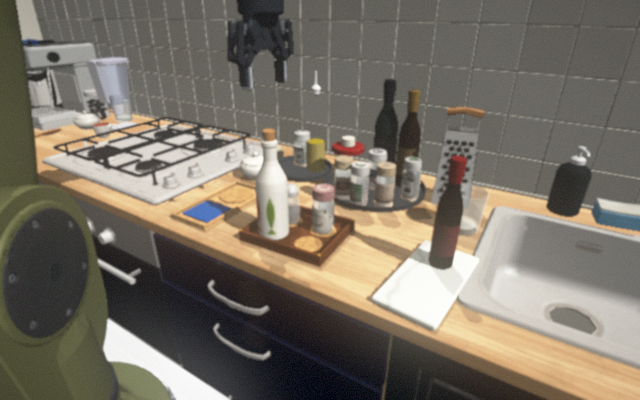

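Red stands on the board with its foot at (441,265), and the gripper hangs over the white bottle at (262,75).

Emit:
move_arm([
  [0.1,0.1,2,0],
  [0,0,4,0],
  [0,0,3.5,0],
  [0,0,1.8,0],
  [0,0,0.5,0],
  [0,0,0,0],
  [0,0,0,0],
])

```text
clock: 11.82
tool_pos: [477.1, 84.8, 352.5]
orientation: [0.706, 0.708, 0.001, 0.0]
force: [0.2, 0.1, 0.2]
finger_gap: 85.7
finger_force: 0.0
```

Emit:
move_arm([
  [0,0,0,0],
  [0,0,0,0],
  [0,0,0,0],
  [0,0,0,0],
  [0,0,0,0],
  [0,0,0,0],
  [0,0,0,0],
  [0,0,0,0],
], hand=1, grip_force=50)

```text
clock: 12.82
tool_pos: [477.1, 85.1, 352.1]
orientation: [0.706, 0.709, 0.001, 0.0]
force: [0.8, 0.1, 6.4]
finger_gap: 28.9
finger_force: 49.9
```

Emit:
move_arm([
  [0,0,-1.5,0],
  [0,0,-3,0],
  [0,0,-4,0],
  [0,0,-3.5,0],
  [-2,-0.2,0,0],
  [-4,-0.4,0,0],
  [-5,-0.4,0,0],
  [-5,-0.4,0,0],
  [-5,-0.4,0,0],
  [-5,-0.4,0,0],
  [-4,-0.2,0,0],
  [-2.2,-0.2,0,0],
])

```text
clock: 14.32
tool_pos: [450.9, -239.0, 470.4]
orientation: [0.707, 0.708, -0.001, -0.001]
force: [0.2, 0.8, -4.7]
finger_gap: 29.0
finger_force: 50.0
```

Emit:
move_arm([
  [0,0,0,0],
  [0,0,0,0],
  [0,0,2,0],
  [0,0,3,0],
  [0,0,3,0],
  [0,0,2,0],
  [0,0,0.9,0],
  [0,0,0.3,0],
  [0,0,0,0],
  [0,0,0,0],
  [0,0,0,0],
])

```text
clock: 15.7
tool_pos: [452.1, -237.1, 360.2]
orientation: [0.706, 0.709, 0.0, 0.0]
force: [-0.4, -0.3, -5.0]
finger_gap: 28.7
finger_force: 50.0
```

Emit:
move_arm([
  [0,0,0.2,0],
  [0,0,0.1,0],
  [0,0,0,0],
  [0,0,0,0],
])

```text
clock: 16.2
tool_pos: [452.2, -237.3, 357.1]
orientation: [0.706, 0.709, 0.0, 0.0]
force: [-0.3, 0.8, 2.6]
finger_gap: 28.3
finger_force: 50.6
```

Emit:
move_arm([
  [0,0,0,0],
  [0,0,0,0],
  [0,0,0,0],
  [0,0,0,0],
  [0,0,-2,0],
  [0,0,-4,0],
  [0,0,-4,0],
  [0,0,-2,0],
  [0,0,0,0],
], hand=0)

```text
clock: 17.32
tool_pos: [452.1, -237.3, 477.9]
orientation: [0.706, 0.709, 0.001, 0.001]
force: [0.8, -0.9, 0.4]
finger_gap: 85.4
finger_force: 0.0
```

Emit:
move_arm([
  [2.2,0.7,0,0],
  [4,1.4,0,0],
  [4,1.4,0,0],
  [4,1.4,0,0],
  [4,1.4,0,0],
  [3,1.4,0,0],
  [2,1,0,0],
  [1,0.4,0,0],
  [0,0,0,0],
  [0,0,0,0],
])

```text
clock: 18.58
tool_pos: [541.7, 4.0, 476.8]
orientation: [0.706, 0.708, -0.0, 0.0]
force: [0.7, -1.4, -0.4]
finger_gap: 85.2
finger_force: 0.0
```

Run:
```python
from h import *
c=imaging.read_camera("scene"); cv2.imwrite("pics/s3.png",c["color"][...,::-1]); P,D=cloud(c)
print(get_obs()["tool_pos"])
hsv=cv2.cvtColor(c["color"],cv2.COLOR_RGB2HSV)
for n,(a,b,e,f) in dict(salt=(280,175,302,235),pink=(308,175,338,240)).items():
    q=P[b:f,a:e].reshape(-1,3); q=q[(q[:,0]<570)&(q[:,0]>500)]
    for lo in range(20,110,10):
        s=q[(q[:,2]>lo)&(q[:,2]<lo+10)]
        if len(s)>8:
            k=cv2.minEnclosingCircle(s[:,:2].astype(np.float32)); print(n,lo,len(s),np.median(s,0).round(1),s.min(0).round(0),s.max(0).round(0))
```

```text
[541.67013652   3.9520119  476.88600041]
salt 20 69 [525.3  72.   25.1] [519.  61.  20.] [570. 133.  30.]
salt 30 83 [524.6  69.5  35.2] [519.  61.  30.] [553.  96.  40.]
salt 40 86 [525.4  71.8  45. ] [519.  62.  40.] [548.  97.  50.]
salt 50 79 [526.2  71.7  54.3] [521.  62.  50.] [554.  94.  60.]
salt 60 75 [527.5  71.7  64.6] [523.  63.  60.] [551.  94.  70.]
salt 70 63 [528.5  71.   75.3] [523.  64.  70.] [549.  93.  80.]
salt 80 80 [529.4  71.9  85.8] [523.  64.  80.] [552.  94.  90.]
salt 90 65 [535.9  78.1  93.5] [526.  67.  90.] [552.  93.  96.]
pink 20 106 [526.3 -11.6  24.4] [502. -54.  20.] [554.  21.  30.]
pink 30 93 [527.4  -8.4  35.2] [522. -21.  30.] [552.  21.  40.]
pink 40 95 [528.7  -9.2  45.2] [522. -20.  40.] [559.  21.  50.]
pink 50 100 [528.6  -9.1  54.9] [522. -21.  50.] [558.  20.  60.]
pink 60 99 [528.8  -8.2  64.7] [522. -20.  60.] [560.  23.  70.]
pink 70 104 [528.7  -8.2  75.2] [523. -21.  70.] [554.  20.  80.]
pink 80 83 [528.5  -9.7  85.8] [522. -21.  80.] [554.  21.  90.]
pink 90 108 [528.3  -8.4  94.7] [522. -21.  90.] [556.  23. 100.]
pink 100 197 [541.2  -0.7 104.8] [523. -20. 100.] [568.  23. 106.]
```

View pics/s3.png

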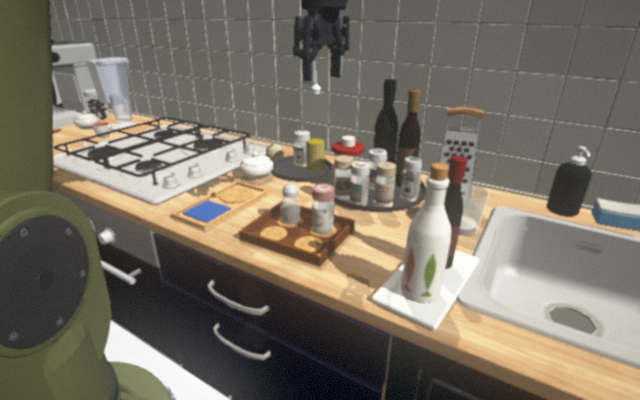

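Both bottles stand on the board, white with its foot at (421,292). Pink is at (322,210) and salt at (290,203), both still in the caddy. Pink measures about (544,4).

Emit:
move_arm([
  [0,0.2,2,0],
  [0,0,4,0],
  [0,0,5,0],
  [0,0,5,0],
  [0,0,4,0],
  [0,0,3,0],
  [0,0,1.2,0],
  [0,0,0,0],
  [0,0,0,0],
])

```text
clock: 19.75
tool_pos: [544.6, 5.1, 236.0]
orientation: [0.706, 0.708, 0.001, 0.001]
force: [0.3, 0.2, 0.4]
finger_gap: 85.8
finger_force: 0.0
```

Emit:
move_arm([
  [0,0,0,0],
  [0,0,0,0],
  [0,0,0,0],
  [0,0,0,0],
  [0,0,0,0],
  [0,0,0,0],
  [0,0,0,0],
], hand=1, grip_force=30)

```text
clock: 20.62
tool_pos: [544.3, 5.4, 235.3]
orientation: [0.706, 0.709, 0.0, 0.0]
force: [0.2, -0.3, 6.7]
finger_gap: 44.2
finger_force: 29.8
```

Emit:
move_arm([
  [0,0,-1.5,0],
  [0,0,-3,0],
  [0,0,-4,0],
  [0,0,-3,0],
  [0,0,-1.5,0],
  [2,-0.5,0,0],
  [5,-1.3,0,0],
  [5,-1.4,0,0],
  [5,-1.4,0,0],
  [5,-1.4,0,0],
  [3.2,-0.8,0,0],
  [2,-0.5,0,0],
])

```text
clock: 22.12
tool_pos: [469.0, 278.8, 364.1]
orientation: [0.705, 0.709, -0.001, -0.0]
force: [-0.2, 1.2, -1.8]
finger_gap: 44.5
finger_force: 30.9
```

Emit:
move_arm([
  [0,0,0,0],
  [0,0,0,0],
  [0,0,2,0],
  [0,0,3,0],
  [0,0,3,0],
  [0,0,2.5,0],
  [0,0,1.5,0],
  [0,0,0.3,0],
  [0,0,0,0],
  [0,0,0,0],
])

```text
clock: 23.38
tool_pos: [470.3, 277.1, 242.6]
orientation: [0.706, 0.709, 0.001, 0.0]
force: [-0.4, 0.3, -0.8]
finger_gap: 44.5
finger_force: 30.9
```

Emit:
move_arm([
  [0,0.1,0.2,0],
  [0,0,0.15,0],
  [0,0,0,0],
  [0,0,0,0],
])

```text
clock: 23.88
tool_pos: [471.1, 277.2, 238.4]
orientation: [0.706, 0.709, 0.0, 0.0]
force: [0.0, -0.1, 1.6]
finger_gap: 44.4
finger_force: 30.9
```

Emit:
move_arm([
  [0,0,0,0],
  [0,0,0,0],
  [0,0,0,0],
  [0,0,0,0],
  [0,0,-2,0],
  [0,0,-4,0],
  [0,0,-4,0],
  [0,0,-3,0],
  [0,0,-1,0],
  [0,0,0,0],
], hand=0)

```text
clock: 25.12
tool_pos: [470.8, 277.1, 378.1]
orientation: [0.706, 0.709, 0.0, -0.0]
force: [0.2, -0.6, -0.2]
finger_gap: 85.3
finger_force: 0.0
```

Emit:
move_arm([
  [-2,0.7,0,0],
  [-4,1.5,0,0],
  [-4.5,1.5,0,0],
  [-4.3,1.5,0,0],
  [-3,1,0,0],
  [-1.5,0.6,0,0],
  [0,0,0,0],
  [0,0,0,0],
  [0,0,0,0],
])

```text
clock: 26.25
tool_pos: [539.4, 85.9, 377.9]
orientation: [0.705, 0.709, -0.0, -0.0]
force: [-1.0, -0.1, -0.5]
finger_gap: 85.3
finger_force: 0.0
```

Emit:
move_arm([
  [-0.15,0,2,0],
  [0,0,4,0],
  [0,0,4,0],
  [0,0,3.5,0],
  [0,0,1.8,0],
  [0,0,0.5,0],
  [0,0,0,0],
  [0,0,0,0],
])

```text
clock: 27.25
tool_pos: [540.1, 83.1, 221.1]
orientation: [0.706, 0.709, 0.001, 0.0]
force: [-0.0, 0.5, -0.3]
finger_gap: 85.5
finger_force: 0.0
```

Emit:
move_arm([
  [0,0,0,0],
  [0,0,0,0],
  [0,0,0,0],
  [0,0,0,0],
  [0,0,0,0],
  [0,0,0,0],
  [0,0,0,0],
], hand=1, grip_force=30)

```text
clock: 28.12
tool_pos: [539.8, 82.8, 220.7]
orientation: [0.706, 0.709, 0.0, 0.0]
force: [-0.8, 0.4, 4.6]
finger_gap: 36.6
finger_force: 29.5
```

Emit:
move_arm([
  [0,0,-1.5,0],
  [0,0,-3,0],
  [0,0,-3.5,0],
  [0,0,-2,0],
  [2,0.3,0,0],
  [4,0.6,0,0],
  [4.5,0.8,0,0],
  [4.5,0.8,0,0],
  [3,0.5,0,0],
  [1.5,0.2,0,0],
  [0,0,0,0],
  [0,0,0,0],
])

```text
clock: 29.62
tool_pos: [570.9, 276.4, 320.0]
orientation: [0.706, 0.708, -0.001, 0.0]
force: [0.0, -0.4, -0.7]
finger_gap: 36.6
finger_force: 30.0
```

Emit:
move_arm([
  [0,0,2,0],
  [0,0,3,0],
  [0,0,3,0],
  [0,0,1,0],
  [0,0,0.4,0],
  [0,0,0,0],
  [0,0,0,0],
])

```text
clock: 30.5
tool_pos: [571.3, 278.0, 227.3]
orientation: [0.706, 0.709, 0.001, 0.0]
force: [0.1, 0.3, -1.3]
finger_gap: 36.6
finger_force: 30.0
```

Contact should come at about 224.

Emit:
move_arm([
  [0,0,0.2,0],
  [0,0,0.15,0],
  [0,0,0,0],
  [0,0,0,0],
])

```text
clock: 31.0
tool_pos: [571.0, 278.0, 223.7]
orientation: [0.706, 0.709, 0.001, 0.0]
force: [-2.1, -0.5, 5.7]
finger_gap: 36.8
finger_force: 31.1
```

Contact. Release, rise and check.

Emit:
move_arm([
  [0,0,0,0],
  [0,0,0,0],
  [0,0,0,0],
  [0,0,0,0],
  [0,0,-2,0],
  [0,0,-4,0],
  [0,0,-5,0],
  [0,0,-5,0],
  [0,0,-5,0],
  [0,0,-4,0],
  [0,0,0,0],
  [0,0,0,0],
], hand=0)

```text
clock: 32.5
tool_pos: [570.7, 278.0, 471.9]
orientation: [0.706, 0.709, -0.0, -0.0]
force: [0.2, 0.1, 0.2]
finger_gap: 85.5
finger_force: 0.0
```

Emit:
move_arm([
  [-4,-1,0,0],
  [-5,-1,0,0],
  [-5,-1,0,0],
  [-5,-1,0,0],
  [-5,-1,0,0],
  [-5,-1,0,0],
  [-5,-1,0,0],
  [-4,-1,0,0],
  [0,0,0,0],
  [0,0,0,0],
])

```text
clock: 33.75
tool_pos: [492.6, -101.5, 471.6]
orientation: [0.705, 0.709, -0.0, -0.001]
force: [0.8, -0.0, 0.0]
finger_gap: 85.4
finger_force: 0.0
```

Run:
```python
from h import *
for n in("top","scene"):
    c=imaging.read_camera(n); cv2.imwrite(f"pics/{n}4.png",c["color"][...,::-1]); P,D=cloud(c); q=P.reshape(-1,3)
    for k,(x,y,lo,hi) in dict(salt=(571,278,70,108),pink=(471,277,85,115),white=(452,-237,205,245),red=(549,-247,180,225),redbody=(549,-247,50,110)).items():
        s=q[(np.hypot(q[:,0]-x,q[:,1]-y)<45)&(q[:,2]>lo)&(q[:,2]<hi)]
        if len(s)>5: print(n,k,len(s),((s.max(0)+s.min(0))/2).round(1),np.ptp(s,0).round(0),s.min(0).round(0))
```

```text
top salt 138 [569.  278.7  86.6] [31. 35. 31.] [553. 261.  71.]
top pink 252 [469.3 275.4 100. ] [44. 45. 29.] [447. 253.  85.]
top white 145 [ 452.8 -237.4  221.3] [31. 28. 32.] [ 437. -251.  205.]
top red 28 [ 546.1 -251.6  207.7] [21. 12. 21.] [ 535. -258.  197.]
scene salt 177 [568.3 273.2  84.6] [30. 30. 29.] [553. 258.  70.]
scene pink 313 [471.2 272.2  97.9] [46. 45. 25.] [448. 250.  85.]
scene white 474 [ 451.1 -240.4  220.4] [28. 31. 31.] [ 437. -256.  205.]
scene red 409 [ 547.5 -247.   198.8] [28. 25. 37.] [ 534. -260.  180.]
scene redbody 241 [ 541.7 -261.3   80.1] [25. 14. 60.] [ 529. -268.   50.]
```

View pics/scene4.png

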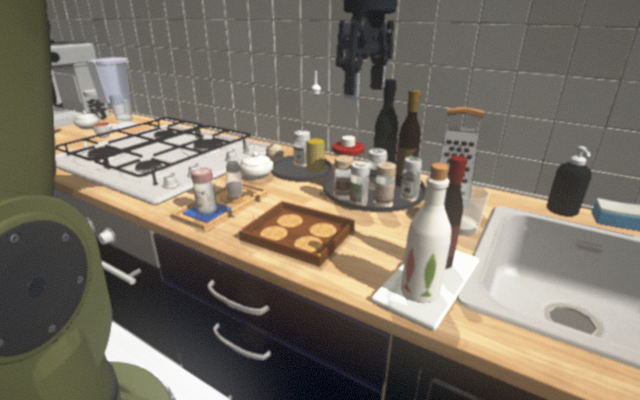

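View pics/top4.png

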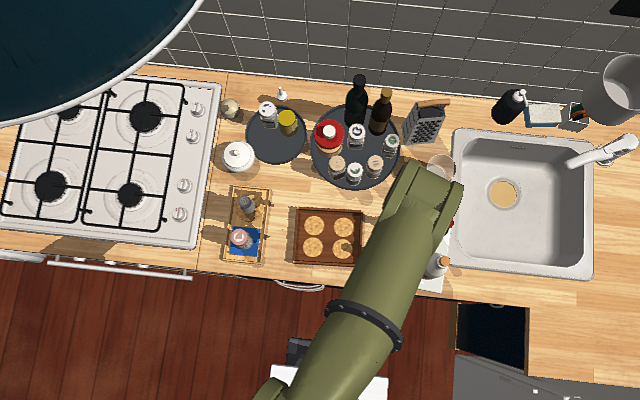

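The jar stands on blue at (205,205) and the shaker on cork at (235,180), with measured centres within about 4 mm of the coasters. The caddy is empty, so next I fetch the white bottle.

Emit:
move_arm([
  [-2.6,-0.8,0,0],
  [-4,-1.2,0,0],
  [-4,-1.2,0,0],
  [-3,-0.85,0,0],
  [0,0,0,0],
  [0,0,0,0],
  [0,0,0,0],
])

```text
clock: 34.72
tool_pos: [453.4, -237.0, 472.4]
orientation: [0.705, 0.71, 0.0, -0.0]
force: [0.5, 0.0, -0.9]
finger_gap: 85.4
finger_force: 0.0
```

Emit:
move_arm([
  [0,-0.1,2,0],
  [0,0,4,0],
  [0,0,3,0],
  [0,0,1.8,0],
  [0,0,0.7,0],
  [0,0,0,0],
  [0,0,0,0],
])

```text
clock: 35.6
tool_pos: [451.9, -238.5, 358.5]
orientation: [0.705, 0.709, 0.0, 0.001]
force: [0.9, -0.6, -0.1]
finger_gap: 85.5
finger_force: 0.0
```

Emit:
move_arm([
  [0,0,0,0],
  [0,0,0,0],
  [0,0,0,0],
  [0,0,0,0],
  [0,0,0,0],
  [0,0,0,0],
  [0,0,0,0],
  [0,0,0,0],
], hand=1, grip_force=50)

```text
clock: 36.6
tool_pos: [451.8, -238.7, 358.1]
orientation: [0.706, 0.709, 0.0, 0.001]
force: [2.0, 0.4, 5.5]
finger_gap: 28.7
finger_force: 49.8
```

Emit:
move_arm([
  [0,0,-1.5,0],
  [0,0,-3,0],
  [0,0,-4,0],
  [0,0,-3.5,0],
  [2,0.2,0,0],
  [4,0.4,0,0],
  [5,0.4,0,0],
  [5,0.4,0,0],
  [5,0.4,0,0],
  [5,0.4,0,0],
  [4,0.2,0,0],
  [2.2,0.1,0,0],
])

```text
clock: 38.1
tool_pos: [474.5, 86.1, 477.4]
orientation: [0.705, 0.71, -0.001, -0.001]
force: [0.2, -1.6, -5.2]
finger_gap: 28.4
finger_force: 50.1
```

Emit:
move_arm([
  [0,0,0,0],
  [0,0,0,0],
  [0,0,2,0],
  [0,0,3,0],
  [0,0,3,0],
  [0,0,2.5,0],
  [0,0,1,0],
  [0,0,0.3,0],
  [0,0,0,0],
  [0,0,0,0],
])

```text
clock: 39.35
tool_pos: [475.5, 83.5, 360.5]
orientation: [0.706, 0.709, 0.001, 0.0]
force: [0.7, 0.0, -4.5]
finger_gap: 28.5
finger_force: 50.1
```

Contact should come at about 353.

Emit:
move_arm([
  [0,0.1,0.3,0],
  [0,0,0.2,0],
  [0,0,0.15,0],
  [0,0,0,0],
  [0,0,0,0],
])

```text
clock: 39.98
tool_pos: [476.2, 83.6, 353.2]
orientation: [0.706, 0.709, 0.0, 0.0]
force: [0.5, 0.0, -3.8]
finger_gap: 28.5
finger_force: 50.2
```

Emit:
move_arm([
  [0,0,0.1,0],
  [0,0,0,0],
  [0,0,0,0],
])

```text
clock: 40.35
tool_pos: [476.5, 83.6, 353.0]
orientation: [0.706, 0.709, 0.001, 0.0]
force: [-1.7, 0.8, 4.7]
finger_gap: 28.7
finger_force: 51.0
```

Emit:
move_arm([
  [0,0,0,0],
  [0,0,0,0],
  [0,0,0,0],
  [0,0,0,0],
  [0,0,-2,0],
  [0,0,-4,0],
  [0,0,-4,0],
  [0,0,-2,0],
  [0,0,0,0],
], hand=0)

```text
clock: 41.48
tool_pos: [476.4, 83.4, 473.4]
orientation: [0.706, 0.709, 0.001, 0.001]
force: [-0.1, 0.0, -0.8]
finger_gap: 85.3
finger_force: 0.0
```

Emit:
move_arm([
  [-3,0.8,0,0],
  [-5,1,0,0],
  [-5,1,0,0],
  [-5,1,0,0],
  [-5,1,0,0],
  [-5,1,0,0],
  [-3,0.9,0,0],
  [-2,0.5,0,0],
  [0,0,0,0],
  [0,0,0,0],
])

```text
clock: 42.72
tool_pos: [549.6, -245.3, 471.2]
orientation: [0.705, 0.709, -0.0, -0.001]
force: [0.3, 0.6, 0.4]
finger_gap: 85.2
finger_force: 0.0
```

Emit:
move_arm([
  [0,0,2,0],
  [0,0,4,0],
  [0,0,4,0],
  [0,0,2,0],
  [0,0,1,0],
  [0,0,0,0],
  [0,0,0,0],
])

```text
clock: 43.6
tool_pos: [549.9, -246.1, 343.2]
orientation: [0.705, 0.709, 0.0, 0.001]
force: [0.4, -0.3, -0.8]
finger_gap: 85.6
finger_force: 0.0
```

Emit:
move_arm([
  [0,0,0,0],
  [0,0,0,0],
  [0,0,0,0],
  [0,0,0,0],
  [0,0,0,0],
  [0,0,0,0],
  [0,0,0,0],
  [0,0,0,0],
], hand=1, grip_force=50)

```text
clock: 44.6
tool_pos: [549.7, -246.2, 342.4]
orientation: [0.706, 0.709, 0.0, 0.0]
force: [0.1, 0.4, 3.5]
finger_gap: 16.7
finger_force: 49.8
```

Emit:
move_arm([
  [0,0,-1.5,0],
  [0,0,-3,0],
  [0,0,-4,0],
  [0,0,-3.5,0],
  [1,-0.2,0,0],
  [3,-0.8,0,0],
  [4,-1.2,0,0],
  [4,-1.2,0,0],
  [4,-1.2,0,0],
  [4,-1.2,0,0],
  [3,-0.8,0,0],
  [1.8,-0.3,0,0],
])

```text
clock: 46.1
tool_pos: [478.0, 4.3, 460.3]
orientation: [0.705, 0.71, -0.001, -0.002]
force: [0.6, 1.0, -5.5]
finger_gap: 16.8
finger_force: 49.5
```

Emit:
move_arm([
  [0,0,0,0],
  [0,0,0,0],
  [0,0,2,0],
  [0,0,3,0],
  [0,0,3,0],
  [0,0,2.5,0],
  [0,0,1,0],
  [0,0,0.3,0],
  [0,0,0,0],
  [0,0,0,0],
])

```text
clock: 47.35
tool_pos: [479.9, 1.5, 345.0]
orientation: [0.706, 0.709, 0.001, 0.0]
force: [-0.3, 0.4, -6.2]
finger_gap: 16.8
finger_force: 49.5
```

Emit:
move_arm([
  [0.05,0,0.3,0],
  [0,0,0.2,0],
  [0,0,0.15,0],
  [0,0,0.1,0],
  [0,0,0,0],
  [0,0,0,0],
])

```text
clock: 48.1
tool_pos: [479.6, 1.9, 337.3]
orientation: [0.706, 0.709, 0.0, 0.0]
force: [-2.6, -0.9, 5.5]
finger_gap: 16.2
finger_force: 51.1
```

Contact. Release, rise and move left, clear of the view.

Emit:
move_arm([
  [0,0,0,0],
  [0,0,0,0],
  [0,0,0,0],
  [0,0,0,0],
  [0,0,-2,0],
  [0,0,-4,0],
  [0,0,-4,0],
  [0,0,-4,0],
  [0,0,0,0],
], hand=0)

```text
clock: 49.22
tool_pos: [480.1, 1.6, 479.3]
orientation: [0.706, 0.709, 0.002, 0.002]
force: [-0.1, 0.2, -0.7]
finger_gap: 85.6
finger_force: 0.0
```

Emit:
move_arm([
  [-3,0,0,0],
  [-5,0,0,0],
  [-5,0,0,0],
  [-5,0,0,0],
  [-3,0,0,0],
  [0,0,0,0],
  [0,0,0,0],
  [0,0,0,0],
])

```text
clock: 50.22
tool_pos: [480.8, -206.6, 476.3]
orientation: [0.705, 0.709, 0.0, -0.0]
force: [0.3, -0.8, -0.5]
finger_gap: 85.2
finger_force: 0.0
```

Run:
```python
from h import *
cs={n:imaging.read_camera(n) for n in("top","scene")}
cv2.imwrite("pics/s5.png",cs["scene"]["color"][...,::-1])
for n,c in cs.items():
  for tag,cc in(("start",dict(np.load(f"{n}0.npz"))),("now",c)):
    P,D=cloud(cc); q=P.reshape(-1,3)
    for k,(x,y,lo,hi) in dict(white=(477,84,205,245),red=(480,2,185,225),salt=(571,278,70,108),pink=(471,277,85,115)).items():
        s=q[(np.hypot(q[:,0]-x,q[:,1]-y)<35)&(q[:,2]>lo)&(q[:,2]<hi)]
        if len(s)>5: print(n,tag,k,len(s),s.mean(0).round(1),((s.max(0)+s.min(0))/2).round(1))
```

```text
top start white 122 [475.1  84.  221.6] [476.9  84.9 219.9]
top start red 99 [479.8   3.6 209.3] [480.6   3.4 202.5]
top now white 125 [474.1  82.8 221.3] [475.5  83.4 220.1]
top now red 100 [476.6   3.3 209. ] [477.5   3.3 203.7]
top now salt 139 [567.4 277.2  91.1] [568.7 279.3  86.2]
top now pink 251 [469.2 274.4 105.3] [469.1 275.6  99.6]
scene start white 213 [473.   77.3 217.9] [476.5  80.3 217.4]
scene start red 259 [476.   -3.5 201.2] [479.9  -0.7 198.8]
scene now white 214 [471.7  76.5 218. ] [475.9  80.3 217.5]
scene now red 245 [472.7  -4.1 201.2] [477.8  -0.9 198.9]
scene now salt 178 [564.8 269.3  86. ] [568.6 273.1  84.7]
scene now pink 317 [465.3 266.  101.1] [470.8 272.4  97.7]
```

View pics/s5.png

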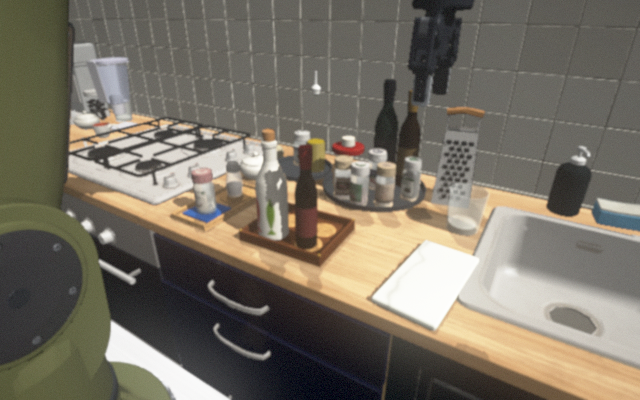

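The bottles are back at (270,235) and (306,243), within about 4 mm of where they started. The jar and shaker stand on their coasters, upright, and the gripper is clear.

```bash
python3 -c "
from h import *
print(sign_off())"
```

```text
the job is handed in; nothing more can be done
None
```

The job is handed in at about 50 s on the robot's clock: the salt shaker and jar measured within about 6 mm of their coaster centres, both bottles are back within about 4 mm of their starting spots in the caddy, and all four stand upright and released; no verdict came back.

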